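# Clip the marker into the desk organiser and shut it

### The arm

A 6-joint arm with a two-finger parallel gripper is mounted at the origin on the work surface. World frame = base frame: x ahead of the robot, y to its left, z up, the work surface at z = 0. Lengths are in m, angles in degrees, forces in N, time in s.
With the tool pointing down it reaches from about 0.275 to 1 m from the base axis. Payload 8.4 kg.
Tool frame: the origin (TCP) lies between the finger pads; the fingertips stand ahead of it and the grasp point (between the pads) is the TCP (tips_ahead is the x of the fingertips in the tool frame, in m); x points along the fingers, y is the direction in which the jaws open and shut, and the axes are right-handed (so a half turn about x gives the same grasp; the last joint's range is limited). The gripper opens to 85 mm and grips with 20 to 120 N. Pads are 22 mm wide; open, the fingers measure 114 mm over their backs; the gripper's body (76 mm by 85 mm) begins 54 mm behind the grasp point. The pads swing forward as they close: fully open they stand 13 mm farther back than shut.
Start: joints at [-65.627, 20.225, 93.587, -0, 66.188, -0.138], TCP at [0.259, -0.569, 0.25] pointing down, gripper open.
Joint ranges: [-150.9, 150.9], [-52.94, 120.26], [3.33, 152.33], [-74.26, 254.26], [0, 154.13], [-172.89, 172.89]. Speed limits (degrees/s): [127.2, 127.2, 159.86, 180, 180, 180].

### API

Orientations are given as a 3x3 rotation matrix whose columns are the frame's x, y, z axes.
In Python, from rig import * gives the robot as it stands.
- The arm moves only by the tool servo_tool, never from a script. Its argument "targets" is a list of rows, each a list of 2 entries, a list of its own where there are three numbers: the shift along the tool's x, y, z in m, then the turn about the tool's x in degrees. A call has 1 to 5 rows; each row is the pose to reach, as a shift and turn from the pose commanded when the call began, along the tool's axes at that moment; what a row does not reach only later rows make up. A row lasts 1/8 s, in which the tool goes at most 62.5 mm and 10.7 degrees, less where a joint would pass 70% of its speed; a pose out of reach is approached as far as the arm can. A call with a gripper value outside its range is refused whole. "jaw" is the opening, from 0 (shut) to 1 (fully open), set as the call begins (left out, the last holds). The fingers move at their own pace and stop on an object; the grip force is fixed at half the most. Time passes only in rows, so rows that repeat a pose let the fingers close. It gives the time, the measured TCP pose, the force and the opening at its end, in the units of the state.
- sense(): the state, without advancing time (a new reading comes with each control period).
- read_camera(name): name is "side" or "top" or "wrist"; returns the picture (400x640x3 uint8, red, green, blue); there is no depth.
- get_calibration(name): a dict with "fov_y" (degrees; the focal length in pixels is half the picture's height over the tangent of half this angle, whatever the lens; pixels are square), "cx", "cy" (the principal point, pixels), "extrinsics" (4x4, takes a point from camera to world coordinates); the wrist camera has in their place "hand_eye" (4x4, takes a point from camera to tool coordinates, whose origin is the TCP and whose axes are the tool frame's). Camera axes: x right, y down, z forward; pixel columns grow to the right and rows downward; lengths in m; the calibration is good to about 2 mm. A picture is of the moment at which its call begins: read the wrist's pose just before it. get_calibration takes no time and is no camera call.
- job_done(): hands the job in, once; it reports no verdict.
The state is a dict: "clock": time; "qpos": joint angles; "joint_vel": joint speeds; "tau": joint torques, N m; "position": TCP position; "tool_rot": TCP orientation; "wrist_force": force on the tool from outside, world axes, zero at the start; "moment": the same for the moment, N m; "gripper_width": finger opening in m.
Only numpy, scipy, OpenCV 4.12 (cv2) and the standard library are available. Lean on these libraries where they do the work, as an engineer would, in place of code of your own. Each camera call takes 0.05 s, during which the arm holds its last target.

### The job

Slide the half-open lid of the wooden desk organiser fully open, then take the long thick marker from the desk and press it (do not drop it) down past the sprung jaw until it sits fully home in the fork clip. Let go of it and slide the lid fully shut over it, leaving the other things on the desk where they are.

Things in the scene. Friction and masses are not known exactly. Their poses are not given: they have to be found in the camera images.
- case: The wooden desk organiser, a fixed box 190 (x) x 270 (y) x 70 mm high; origin under its centre, z up. Its -y half is an open well (inside x -87..87, y -127..-7, floor z 6 mm) with the steel fork clip in it; its +y half is a closed deck at z 70 mm, over which the lid slides when opened. In the well there is 60 mm free each side of the clip's middle: open the fingers no wider than 60 mm there.
- clip_seat (a point): Where the marker's middle lies when fully home, 34 mm above the table, its length along x (either way round); axes as the case. The clip is two steel forks, x -44..-32 and 32..44 mm, with the fingers' space between them (a low pin there, top 19 mm below this point). Seats lie 10 mm below this point; fixed cheeks on +y, inner face y = 10.8 mm, flaring above, top 23 mm above this point.
- jaw (a joint): Sprung hinged jaw on the clip's -y side, one arm at each fork, both moving as one, rad: 0 closed; about 0.15 as the marker passes, then it snaps back to 0 over it. Its nose overhangs the seat to y = -5 mm, about 11 mm above the clip_seat point, with a sloping lead-in up to 30 mm above it. Press the marker straight down between jaw and cheek: 10 to 20 N.
- lid (a joint): Sliding lid, m: 0 shut over the well, 0.134 fully open; it moves along +y of the case as it opens and stays where it is left (about 1.5 N friction).
- lid_grip (a point): Centre of the top of the lid's handle, a wooden ridge on the lid 80 mm long (x of the case) x 14 mm wide (y of the case), standing 30 mm above the 6 mm thick lid; this point is 106 mm above the table. Pinch it from above across its 14 mm width, or push on its side.
- marker: The long thick marker to be loaded: grey round barrel of 20 mm diameter, black hexagonal end caps (21 mm across flats, 10 mm long), 140 mm long in all, about 45 g, lying on the desk. Origin at its middle on its axis (10.5 mm above the desk), x along it.
- slim_pen: Bystander: slim pen of the same make, 140 mm long but only 11 mm thick; origin at its middle, x along it.
- short_marker: Bystander: short marker of the same make, 20 mm thick but only 90 mm long; origin at its middle, x along it.
- eraser: Bystander: white eraser 60 x 24 x 14 mm; origin under its centre, x along it.
- mug: Bystander: white mug, 76 mm across, 85 mm high, handle at its +y; origin under its centre.
- notebook: Bystander: closed grey notebook 145 x 205 x 20 mm; origin under its centre, y along the 205 mm.
- stapler: Bystander: stapler 130 x 36 x 55 mm; origin under its centre, x along it.
- phone: Bystander: black phone 146 x 71 x 9 mm; origin under its centre, x along it.
- sticky_pad: Bystander: pad of notes 76 x 76 x 20 mm; origin under its centre.

How it is judged (in metres and radians):
On the way, in this order (a step that is already met when the one before it is completed fails the run):
1. the lid is slid fully open (within 14 mm of its end) (value of joint lid above 0.12 m), for 0.2 s.
2. the long thick marker is lifted clear of the desk (its middle more than 60 mm up) (height (world z) of marker above 0.06 m), for 0.1 s.
3. the marker sits fully home in the fork clip (within 3 mm in height and sideways), the jaw is closed over it, and the fingers have let go of it (x of marker in the frame of clip_seat between -0.012 and 0.012 m and y of marker in the frame of clip_seat between -0.003 and 0.003 m and z of marker in the frame of clip_seat between -0.003 and 0.003 m and angle between the x axis of marker and the x axis of clip_seat, either way round below 0.06 rad and value of joint jaw below 0.04 rad and contact force between the fingers and marker below 0.1 N), for 0.2 s.
At the end, for the whole second after the job is handed in: The marker is home in the fork clip: middle within 3 mm of the seat point in height and sideways, 12 mm along, in line within 0.06 rad, jaw within 0.04 rad of closed, at rest, let go; the lid is shut to within 4 mm; the robot touches nothing (x of marker in the frame of clip_seat between -0.012 and 0.012 m and y of marker in the frame of clip_seat between -0.003 and 0.003 m and z of marker in the frame of clip_seat between -0.003 and 0.003 m and angle between the x axis of marker and the x axis of clip_seat, either way round below 0.06 rad and value of joint jaw below 0.04 rad and value of joint lid below 0.004 m and linear speed of marker below 0.01 m/s and contact force between the fingers and anything else below 0.1 N).
It fails at once if another thing on the desk (slim pen, short marker, eraser, mug, notebook, stapler, phone or pad of notes) is moved by more than 20 mm (distance of any of slim_pen, short_marker, eraser, mug, notebook, stapler, phone, sticky_pad from where it was at the start of the episode above 0.02 m).
It fails at once if the marker is dropped or thrown into the clip (it moves faster than 0.4 m/s just above the jaw) (distance between marker and clip_seat below 0.06 m and z of marker in the frame of clip_seat above 0.018 m and linear speed of marker above 0.4 m/s).
It also fails if it takes over 67 s, if anything falls off the work surface, if the arm or the gripper's body presses on something with over 40 N, if the wrist force passes 120 N, or if a joint passes its speed limit or range.

## Working session

There is one attempt and no reset: what is moved stays moved. The work goes in short steps, Python scripts to look and compute and a tool call to move; the robot and the scene stay as the last step left them, time stands still between calls to the robot, and variables do not carry over. Pictures are saved under pics/ and viewed, and the job is handed in when it is done.

Besides the shell and the picture viewer there is one more tool, called after "Emit:" by a JSON object that holds its "name" and its "arguments". servo_tool: Moves the arm, as the interface text tells. Its arguments: {"type":"object","properties":{"targets":{"type":"array","items":{"type":"array"}},"jaw":{"type":"number"}},"required":["targets"]}

```bash
ls; mkdir -p pics; cat > h.py <<'E'
from rig import *
import numpy as np, cv2
def save(n,im): cv2.imwrite('pics/'+n+'.png',im[:,:,::-1])
E
python3 - <<'E'
from h import *
s=sense(); print(s)
for n in ['side','top','wrist']:
    im=read_camera(n); np.save('pics/'+n+'0.npy',im); save(n+'0',im); print(n,get_calibration(n))
E
```

```text
pics
{'clock': 0.0, 'qpos': array([-6.56268528e+01,  2.02632487e+01,  9.36281848e+01, -3.96375639e-04,
        6.61854406e+01, -1.36906523e-01]), 'joint_vel': array([ 0.04216923, -0.04223225, -0.04200833,  0.00276175,  0.03900946,
        0.02496208]), 'tau': array([ 2.03945478e-03, -6.05245256e+01, -3.42065656e+01,  9.13294434e-05,
        9.36351833e-03, -1.45862185e-05]), 'position': array([ 0.25911086, -0.56828921,  0.24955999]), 'tool_rot': array([[-5.59456174e-04,  4.14855078e-01, -9.09887329e-01],
       [ 1.21951580e-03, -9.09886512e-01, -4.14855455e-01],
       [-9.99999100e-01, -1.34171542e-03,  3.11930646e-06]]), 'wrist_force': array([ 0.49991686, -0.05030929, -0.19328158]), 'moment': array([-0.02212679,  0.06396677,  0.01838332]), 'gripper_width': 0.08508065196905353}
side {'fov_y': 45.689680656087056, 'cx': 319.18754599715476, 'cy': 198.47250807205657, 'extrinsics': array([[ 0.89768544, -0.24804815,  0.36418809,  0.0364793 ],
       [-0.44038514, -0.47711308,  0.76054193, -1.10814921],
       [-0.01489211, -0.84311044, -0.53753419,  0.88170209],
       [ 0.        ,  0. 
[... 217 characters left out ...]
01],
       [-9.99995460e-01,  1.07966099e-03, -2.81331551e-03,
         2.84903787e-02],
       [ 2.66319716e-03, -1.20163213e-01, -9.92750578e-01,
         1.50632865e+00],
       [ 0.00000000e+00,  0.00000000e+00,  0.00000000e+00,
         1.00000000e+00]])}
wrist {'fov_y': 66.7645635405792, 'cx': 317.9062842242612, 'cy': 201.27085582112892, 'hand_eye': array([[-1.45675769e-04, -2.81488024e-01,  9.59564730e-01,
        -1.22819535e-01],
       [ 9.99999283e-01,  1.09979633e-03,  4.74439239e-04,
         9.53944160e-05],
       [-1.18887473e-03,  9.59564111e-01,  2.81487662e-01,
        -7.14754681e-02],
       [ 0.00000000e+00,  0.00000000e+00,  0.00000000e+00,
         1.00000000e+00]])}
```

View pics/top0.png

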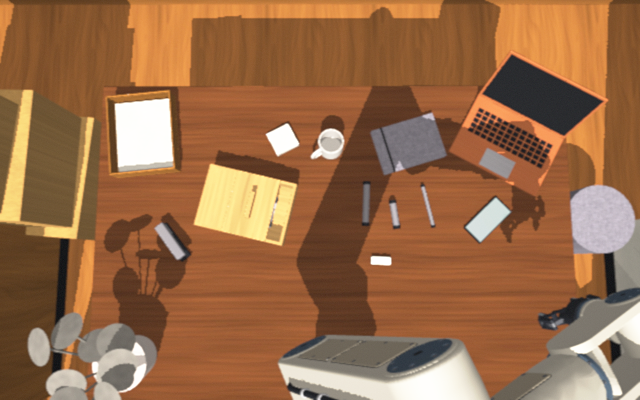

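View pics/side0.png

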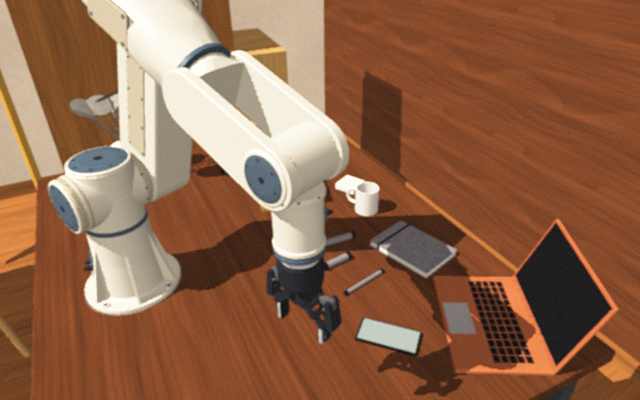

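View pics/wrist0.png

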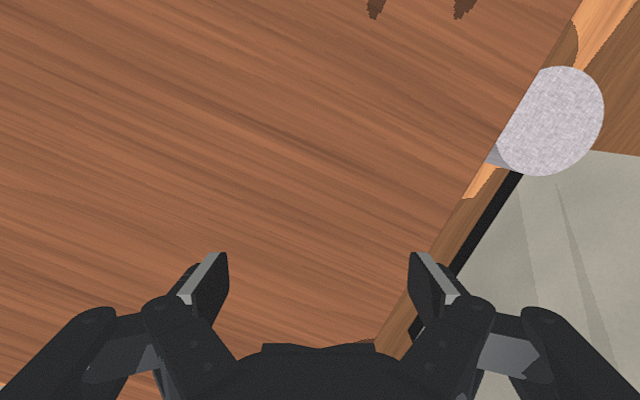

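```bash
cat >> h.py <<'E'
def cam(n,s=None):
    c=get_calibration(n); f=200/np.tan(np.radians(c['fov_y']/2))
    if n=='wrist':
        T=np.eye(4);T[:3,:3]=s['tool_rot'];T[:3,3]=s['position'];E=T@c['hand_eye']
    else: E=c['extrinsics']
    return f,c['cx'],c['cy'],E
def cast(C,uv,z):
    f,cx,cy,E=C; uv=np.atleast_2d(np.array(uv,float))
    d=np.c_[(uv[:,0]-cx)/f,(uv[:,1]-cy)/f,np.ones(len(uv))]@E[:3,:3].T
    o=E[:3,3]; return o+d*((z-o[2])/d[:,2])[:,None]
def proj(C,P):
    f,cx,cy,E=C; p=(np.atleast_2d(P)-E[:3,3])@E[:3,:3]
    return np.c_[p[:,0]/p[:,2]*f+cx,p[:,1]/p[:,2]*f+cy]
E
python3 - <<'E'
from h import *
im=np.load('pics/top0.npy')
save('topA',cv2.resize(im[150:260,180:310],None,fx=6,fy=5.4,interpolation=cv2.INTER_CUBIC)[:600,:800])
save('topB',cv2.resize(im[160:280,340:460],None,fx=5,fy=5,interpolation=cv2.INTER_CUBIC))
C=cam('top')
print(cast(C,[[366,203]],0.0105),cast(C,[[245,203]],0.07))
E
```

```text
[[ 0.56317598 -0.10409135  0.0105    ]] [[0.55669383 0.26577696 0.07      ]]
```

View pics/topA.png

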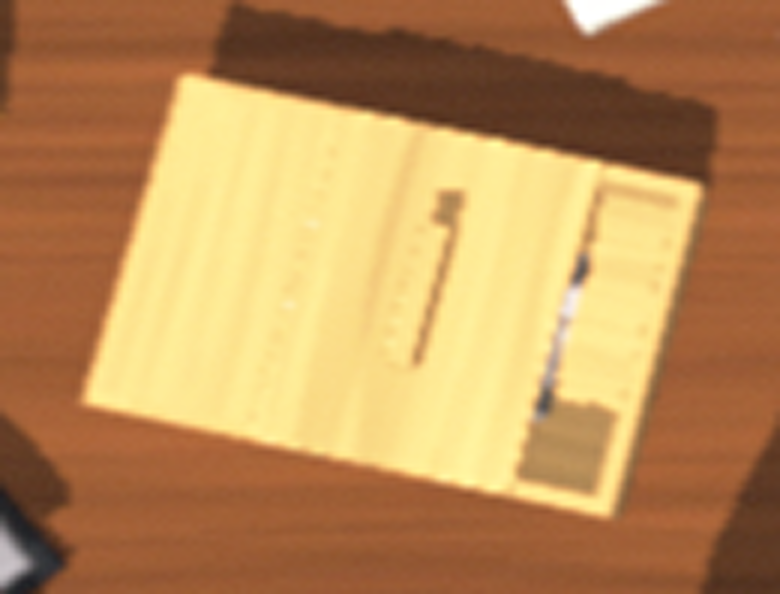

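View pics/topB.png

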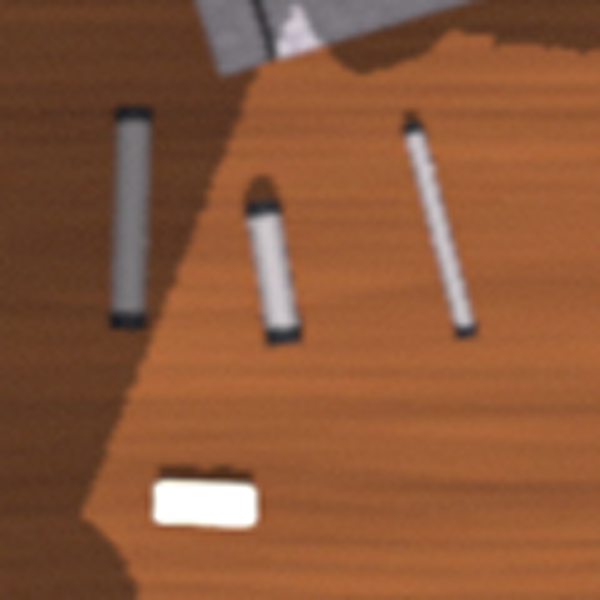

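```bash

python3 - <<'E'
from h import *
C=cam('top')
c=np.array([(182,73),(700,183),(612,517),(82,403)],float)
px=c/[6,5.4]+[180,150]-0.4
for z in (.07,.076):
    P=cast(C,px,z); print(P, P.mean(0)); print([np.linalg.norm(P[i]-P[(i+1)%4]) for i in range(4)])
    print(np.degrees(np.arctan2(*(P[0]-P[1])[[1,0]])),np.degrees(np.arctan2(*(P[0]-P[3])[[1,0]])))
# marker ends
m=np.array([(134,105),(128,327)],float)/5+[340,160]-0.4
P=cast(C,m,.0105);print(P,P.mean(0),np.linalg.norm(P[0]-P[1]),np.degrees(np.arctan2(*(P[0]-P[1])[[1,0]])))
# handle blob 
print(cast(C,np.array([(430,280)])/[6,5.4]+[180,150]-.4,.106))
E
```

```text
[[0.67896097 0.37469636 0.07      ]
 [0.61600243 0.11170738 0.07      ]
 [0.42949982 0.15434116 0.07      ]
 [0.49284384 0.41948601 0.07      ]] [0.55432676 0.26505773 0.07      ]
[np.float64(0.27042000911464037), np.float64(0.19131351939938818), np.float64(0.27260641399374685), np.float64(0.19143066361145)]
76.53698657414265 -13.531106155585062
[[0.67775438 0.37325015 0.076     ]
 [0.61505884 0.11135976 0.076     ]
 [0.42933531 0.15381544 0.076     ]
 [0.49241472 0.4178527  0.076     ]] [0.55364081 0.26406951 0.076     ]
[np.float64(0.2692903790280217), np.float64(0.1905143421927975), np.float64(0.2714676506009759), np.float64(0.19063099705635722)]
76.53698657414265 -13.53110615558507
[[ 0.63436741 -0.10618412  0.0105    ]
 [ 0.49403629 -0.10078742  0.0105    ]] [ 0.56420185 -0.10348577  0.0105    ] 0.14043485037266137 -2.202331043207462
[[0.55707777 0.24151032 0.106     ]]
```

```bash
cat >> h.py <<'E'
def plan(p,yaw=None,s=None):
    "yaw: angle of tool y in world"
    s=s or sense(); R=s['tool_rot']; d=R.T@(np.array(p)-s['position'])
    y0=np.degrees(np.arctan2(R[1,1],R[0,1]))
    t=0 if yaw is None else -(((yaw-y0)+180)%360-180)
    print('t',round(s['clock'],2),'pos',s['position'].round(4),'yaw',round(y0,2),'shift',d.round(4),'dist',np.linalg.norm(d).round(3),'turn',round(t,2),'F',s['wrist_force'].round(1),'w',round(s['gripper_width'],4),'q',s['qpos'].round(0))
E
python3 -c "
from h import *
plan([.557,.24,.22],-103.5)"
```

```text
t 0.15 pos [ 0.2592 -0.5684  0.2497] yaw -65.49 shift [ 0.0304 -0.6119 -0.6064] dist 0.862 turn 38.01 F [-0.3 -0.   0.6] w 0.085 q [-66.  20.  94.   0.  66.  -0.]
```

Emit:
{"name": "servo_tool", "arguments": {"targets": [[[0.002,-0.043,-0.043],2.6],[[0.004,-0.086,-0.086],5.2],[[0.006,-0.129,-0.129],7.8],[[0.008,-0.172,-0.172],10.4],[[0.01,-0.215,-0.214],13]]}}

```text
clock: 0.78
position: [0.3651, -0.2825, 0.2402]
tool_rot: [[0.0, 0.198, -0.98], [-0.0, -0.98, -0.198], [-1.0, 0.0, -0.0]]
wrist_force: [0.9, 0.2, 1.2]
gripper_width: 0.0855
```

```bash
python3 -c "
from h import *
plan([.557,.24,.22],-103.5)"
```

```text
t 0.78 pos [ 0.3651 -0.2825  0.2402] yaw -78.6 shift [ 0.0203 -0.4742 -0.2914] dist 0.557 turn 24.9 F [0.9 0.2 1.2] w 0.0855 q [-38.   6. 113.   0.  60.  41.]
```

Emit:
{"name": "servo_tool", "arguments": {"targets": [[[0.002,-0.052,-0.032],2.6],[[0.004,-0.104,-0.064],5.2],[[0.006,-0.156,-0.096],7.8],[[0.008,-0.208,-0.128],10.4],[[0.01,-0.26,-0.16],13]]}}

```text
clock: 1.4
position: [0.4701, 0.0044, 0.2303]
tool_rot: [[0.0, -0.027, -1.0], [-0.0, -1.0, 0.027], [-1.0, 0.0, -0.0]]
wrist_force: [1.6, -0.5, 0.3]
gripper_width: 0.0857
```

```bash
python3 -c "
from h import *
plan([.557,.24,.22],-103.5)"
```

```text
t 1.4 pos [0.4701 0.0044 0.2303] yaw -91.57 shift [ 0.0104 -0.2379 -0.0804] dist 0.251 turn 11.93 F [ 1.6 -0.5  0.3] w 0.0857 q [  0.   8. 113.  -0.  59.  92.]
```

Emit:
{"name": "servo_tool", "arguments": {"targets": [[[0.002,-0.05,-0.017],2.4],[[0.004,-0.1,-0.034],4.8],[[0.006,-0.15,-0.051],7.2],[[0.008,-0.2,-0.068],9.6],[[0.01,-0.238,-0.08],12]]}}

```text
clock: 2.02
position: [0.5562, 0.2404, 0.2199]
tool_rot: [[-0.0, -0.234, -0.972], [0.0, -0.972, 0.234], [-1.0, -0.0, 0.0]]
wrist_force: [-0.3, -0.4, 1.3]
gripper_width: 0.0854
```

```bash
python3 -c "
from h import *
plan([.557,.24,.22],-103.5)
s=sense();im=read_camera('wrist');save('w1',im);np.save('pics/w1.npy',im);np.save('pics/w1s.npy',s,allow_pickle=True)
im=read_camera('top');save('top1',im);np.save('pics/top1.npy',im)
"
```

```text
t 2.02 pos [0.5562 0.2404 0.2199] yaw -103.51 shift [-0.0001  0.0002 -0.0008] dist 0.001 turn -0.01 F [-0.3 -0.4  1.3] w 0.0854 q [ 23.  20.  98.   0.  62. 127.]
```

View pics/w1.png

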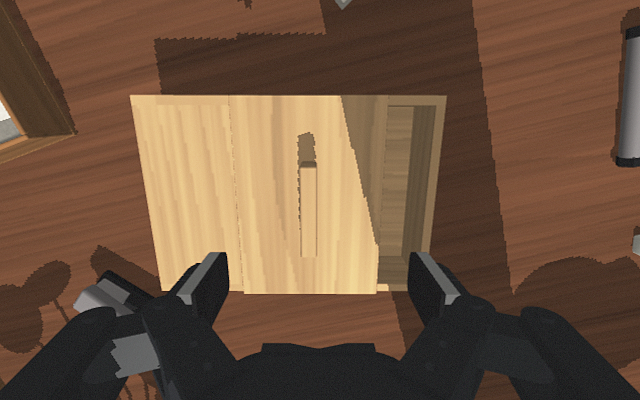

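View pics/top1.png

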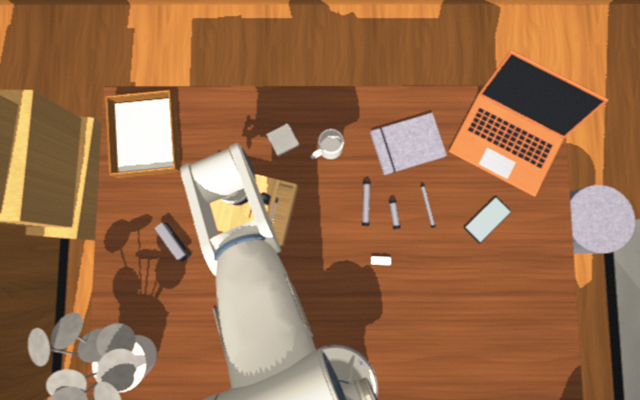

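```bash
python3 - <<'E'
from h import *
s=np.load('pics/w1s.npy',allow_pickle=True).item(); C=cam('wrist',s)
im=np.load('pics/w1.npy'); save('w1h',cv2.resize(im[120:280,260:420],None,fx=3.7,fy=3.7,interpolation=cv2.INTER_CUBIC))
P=cast(C,[(301,167),(317,167),(316.5,257),(302,257)],.106);print(P,P.mean(0),[np.linalg.norm(P[i]-P[(i+1)%4]) for i in range(4)])
# case corners z .07 : (131,95),(447,96)
P=cast(C,[(131,95.5),(447,96.5)],.07);print(P,np.linalg.norm(P[0]-P[1]),np.degrees(np.arctan2(*(P[0]-P[1])[[1,0]])))
E
```

```text
[[0.58867142 0.24610029 0.106     ]
 [0.5857434  0.23385634 0.106     ]
 [0.50999965 0.25247459 0.106     ]
 [0.51289825 0.26459011 0.106     ]] [0.54932818 0.24925533 0.106     ] [np.float64(0.012589189502757772), np.float64(0.07799842026535013), np.float64(0.012457434382280239), np.float64(0.07799645817029925)]
[[0.67598289 0.37479204 0.07      ]
 [0.61275236 0.11376378 0.07      ]] 0.26857746395641646 76.3831752837276
```

View pics/w1h.png

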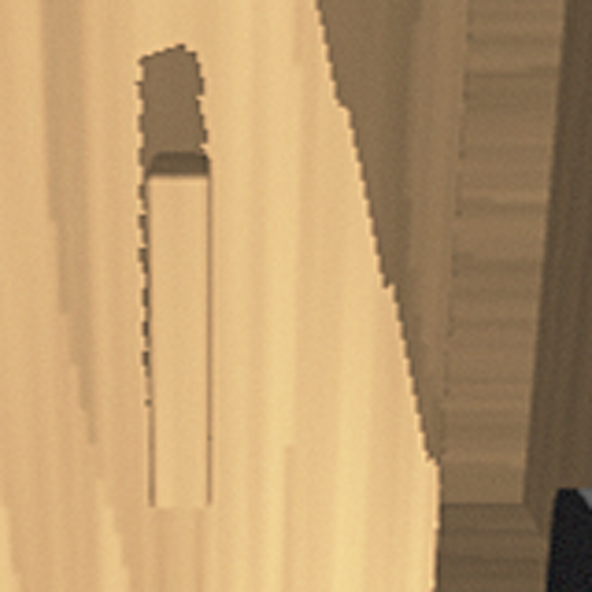

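```bash
python3 - <<'E'
from h import *
import rig; print([k for k in dir(rig) if not k.startswith('_')])
print(getattr(rig,'tips_ahead',None)); s=sense(); print(s.keys())
E
```

```text
['MotionError', 'get_calibration', 'job_done', 'read_camera', 'sense', 'tips_ahead']
0.019
dict_keys(['clock', 'qpos', 'joint_vel', 'tau', 'position', 'tool_rot', 'wrist_force', 'moment', 'gripper_width'])
```

```bash
python3 -c "
from h import *
plan([.5493,.2493,.1],-103.6)"
```

```text
t 2.12 pos [0.5567 0.2417 0.2197] yaw -103.4 shift [ 0.1197 -0.0056  0.0089] dist 0.12 turn 0.2 F [ 0.3 -0.2 -0.5] w 0.0851 q [ 23.  20.  98.   0.  62. 127.]
```

Emit:
{"name": "servo_tool", "arguments": {"targets": [[[0.03,-0.006,0.009],0],[[0.07,-0.006,0.009],0],[[0.1,-0.006,0.009],0],[[0.12,-0.006,0.009],0],[[0.12,-0.006,0.009],0]], "jaw": 0.5}}

```text
clock: 2.75
position: [0.5472, 0.245, 0.0988]
tool_rot: [[-0.003, -0.233, -0.972], [-0.002, -0.972, 0.233], [-1.0, 0.002, 0.003]]
wrist_force: [0.2, -0.6, -0.4]
gripper_width: 0.0424
```

```bash
python3 -c "
from h import *
plan([.5493,.2493,.1],-103.6)
s=sense();im=read_camera('wrist');save('w2',im)
"
```

```text
t 2.75 pos [0.5472 0.245  0.0988] yaw -103.49 shift [-0.0013 -0.0047 -0.0011] dist 0.005 turn 0.11 F [ 0.2 -0.6 -0.4] w 0.0424 q [ 24.  28. 103.  -0.  49. 127.]
```

View pics/w2.png

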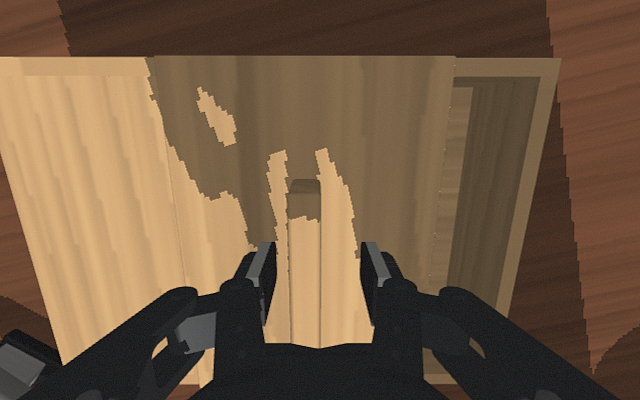

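Emit:
{"name": "servo_tool", "arguments": {"targets": [[[0.0,-0.004,-0.001],0],[[0.0,-0.004,-0.001],0]]}}

```text
clock: 3.05
position: [0.5513, 0.2504, 0.1014]
tool_rot: [[0.002, -0.233, -0.972], [0.001, -0.972, 0.233], [-1.0, -0.001, -0.002]]
wrist_force: [-0.6, 0.2, -0.3]
gripper_width: 0.0428
```

Emit:
{"name": "servo_tool", "arguments": {"targets": [[[0.0,0.0,0],0],[[0.0,0.0,0],0],[[0.0,0.0,0],0]], "jaw": 0}}

```text
clock: 3.42
position: [0.5506, 0.25, 0.1008]
tool_rot: [[0.0, -0.233, -0.972], [0.0, -0.972, 0.233], [-1.0, -0.0, -0.0]]
wrist_force: [-1.5, -0.7, 5.7]
gripper_width: 0.0128
```

```bash
python3 -c "
from h import *
import numpy as np
u=np.array([.234,.972])
s=sense();p=s['position'].copy();p[:2]+=u*.084
plan(p,-103.6)"
```

```text
t 3.42 pos [0.5506 0.25   0.1008] yaw -103.49 shift [ 0.     -0.084  -0.0001] dist 0.084 turn 0.11 F [-1.5 -0.7  5.7] w 0.0128 q [ 24.  28. 103.   0.  49. 128.]
```

Emit:
{"name": "servo_tool", "arguments": {"targets": [[[0,-0.015,0],0],[[0,-0.035,0],0],[[0,-0.055,0],0],[[0,-0.07,0],0],[[0,-0.074,0],0]]}}

```text
clock: 4.05
position: [0.5681, 0.3227, 0.1009]
tool_rot: [[0.001, -0.233, -0.973], [0.0, -0.973, 0.233], [-1.0, -0.001, -0.001]]
wrist_force: [-0.9, -1.5, 6.4]
gripper_width: 0.0134
```

Emit:
{"name": "servo_tool", "arguments": {"targets": [[[0,-0.003,0],0],[[0,-0.006,0],0]]}}

```text
clock: 4.3
position: [0.5693, 0.3277, 0.1009]
tool_rot: [[0.0, -0.233, -0.972], [0.0, -0.972, 0.233], [-1.0, -0.0, -0.0]]
wrist_force: [-0.6, -1.3, 6.6]
gripper_width: 0.0127
```

```bash
python3 -c "
from h import *
plan([.554+.234*.067,.265+.972*.067,.1],-103.6)
s=sense();im=read_camera('wrist');save('w3',im)
np.save('pics/w3.npy',im);np.save('pics/w3s.npy',s,allow_pickle=True)
"
```

```text
t 4.3 pos [0.5693 0.3277 0.1009] yaw -103.48 shift [ 0.0009 -0.0025  0.0002] dist 0.003 turn 0.12 F [-0.6 -1.3  6.6] w 0.0127 q [ 30.  32.  96.  -0.  52. 133.]
```

View pics/w3.png

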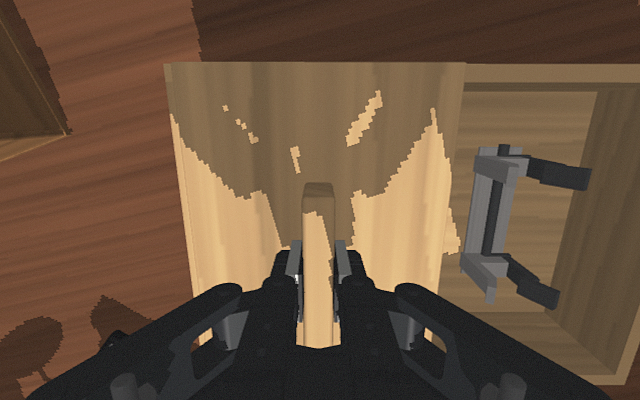

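Emit:
{"name": "servo_tool", "arguments": {"targets": [[[0,-0.002,0],0],[[0,-0.004,0],0],[[0,-0.004,0],0]]}}

```text
clock: 4.72
position: [0.5703, 0.3316, 0.1009]
tool_rot: [[0.001, -0.233, -0.972], [0.0, -0.972, 0.233], [-1.0, -0.001, -0.001]]
wrist_force: [-0.3, -0.6, 5.8]
gripper_width: 0.0133
```

Emit:
{"name": "servo_tool", "arguments": {"targets": [[[0,-0.002,0],0],[[0,-0.004,0],0],[[0,-0.004,0],0]]}}

```text
clock: 5.1
position: [0.5704, 0.3325, 0.1008]
tool_rot: [[-0.002, -0.233, -0.973], [-0.004, -0.972, 0.233], [-1.0, 0.005, 0.001]]
wrist_force: [-3.2, -14.3, 13.1]
gripper_width: 0.0128
```

Emit:
{"name": "servo_tool", "arguments": {"targets": [[[0,0.003,0],0],[[0,0.003,0],0],[[0,0.003,0],0]], "jaw": 0.5}}

```text
clock: 5.48
position: [0.5702, 0.3327, 0.1001]
tool_rot: [[-0.0, -0.233, -0.972], [0.0, -0.972, 0.233], [-1.0, -0.0, 0.0]]
wrist_force: [0.2, 0.5, -0.9]
gripper_width: 0.0425
```

```bash
python3 -c "
from h import *
plan([.52,.20,.25],-103.5)
"
```

```text
t 5.47 pos [0.5702 0.3327 0.1001] yaw -103.48 shift [-0.1499  0.1407  0.0179] dist 0.206 turn 0.02 F [ 0.2  0.5 -0.9] w 0.0425 q [ 30.  33.  95.   0.  52. 134.]
```

Emit:
{"name": "servo_tool", "arguments": {"targets": [[[-0.05,0,0],0],[[-0.1,0.02,0.005],0],[[-0.13,0.07,0.01],0],[[-0.15,0.12,0.015],0],[[-0.15,0.141,0.018],0]]}}

```text
clock: 6.1
position: [0.5198, 0.1982, 0.252]
tool_rot: [[0.003, -0.234, -0.972], [0.001, -0.972, 0.234], [-1.0, -0.001, -0.002]]
wrist_force: [0.7, -0.6, -1.3]
gripper_width: 0.0427
```

Emit:
{"name": "servo_tool", "arguments": {"targets": [[[0,0,0],0]]}}

```text
clock: 6.22
position: [0.5195, 0.1989, 0.2501]
tool_rot: [[-0.0, -0.235, -0.972], [0.0, -0.972, 0.235], [-1.0, -0.0, 0.0]]
wrist_force: [0.3, 0.3, 1.4]
gripper_width: 0.0428
```

```bash
python3 -c "
from h import *
plan([.52,.20,.25],-103.5)
s=sense();im=read_camera('wrist');save('w4',im)
np.save('pics/w4.npy',im);np.save('pics/w4s.npy',s,allow_pickle=True)
print(sense()['position'])
save('w4z',cv2.resize(im[60:300,160:480],None,fx=2.5,fy=2.5,interpolation=cv2.INTER_CUBIC))
"
```

```text
t 6.22 pos [0.5195 0.1989 0.2501] yaw -103.57 shift [ 0.0001 -0.0012 -0.0002] dist 0.001 turn -0.07 F [0.3 0.3 1.4] w 0.0428 q [ 21.  14. 102.   0.  64. 124.]
[0.51990432 0.19977853 0.24984417]
```

View pics/w4z.png

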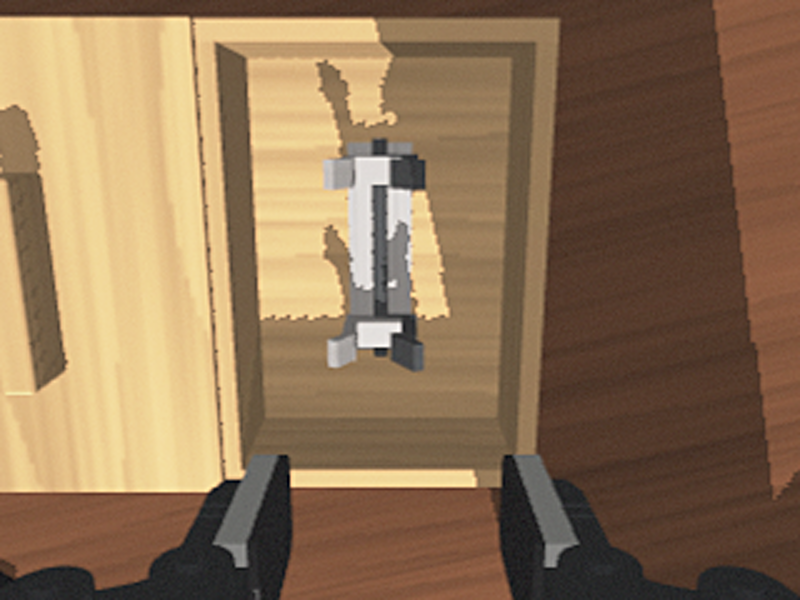

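```bash
python3 - <<'E'
from h import *
s=np.load('pics/w4s.npy',allow_pickle=True).item(); C=cam('wrist',s)
c0=np.array([.554,.265]);a=np.radians(-13.5);R=np.array([[np.cos(a),-np.sin(a)],[np.sin(a),np.cos(a)]])
def f(n,pts,z):
    P=cast(C,np.array(pts,float)/2.5+[160,60]-.3,z)[:,:2]; L=(P-c0)@R
    print(n,'world',P.round(4).tolist(),'case mm',(L*1000).round(1).tolist())
f('outer right TR,BR',[(558,20),(536,486)],.07)
f('inner rim TL TR BR BL',[(215,42),(536,42),(518,470),(245,470)],.07)
f('floor TL,TR,BL,BR',[(246,57),(512,57),(262,417),(498,417)],.006)
f('cheek top U',[(324,160),(324,188)],.057)
f('cheek top L',[(328,337),(330,367)],.057)
f('jaw top U',[(424,158),(424,188)],.064)
f('jaw top L',[(424,343),(422,370)],.064)
f('pin',[(379,186),(380,310)],.015)
f('seat U',[(349,156),(390,156),(390,186),(349,186)],.024)
f('seat L',[(358,320),(402,320),(402,346),(358,346)],.024)
E
```

```text
outer right TR,BR world [[0.6133, 0.1146], [0.4296, 0.1569]] case mm [[92.8, -132.4], [-95.7, -134.1]]
inner rim TL TR BR BL world [[0.6356, 0.2397], [0.6078, 0.1239], [0.439, 0.1632], [0.4667, 0.2788]] case mm [[85.3, -5.5], [85.3, -124.7], [-88.1, -125.9], [-88.1, -7.0]]
floor TL,TR,BL,BR world [[0.6362, 0.2402], [0.6081, 0.1233], [0.4675, 0.2821], [0.439, 0.1636]] case mm [[85.7, -5.0], [85.7, -125.2], [-88.1, -3.6], [-88.1, -125.5]]
cheek top U world [[0.585, 0.2127], [0.5743, 0.2155]] case mm [[42.3, -43.7], [31.3, -43.4]]
cheek top L world [[0.5131, 0.2302], [0.4998, 0.2328]] case mm [[-31.6, -43.4], [-45.2, -44.0]]
jaw top U world [[0.5766, 0.1734], [0.5653, 0.176]] case mm [[43.4, -83.8], [31.8, -83.9]]
jaw top L world [[0.5028, 0.1903], [0.4913, 0.1938]] case mm [[-32.4, -84.6], [-44.3, -83.8]]
pin world [[0.5673, 0.1951], [0.5102, 0.2086]] case mm [[29.2, -64.9], [-29.4, -65.0]]
seat U world [[0.5836, 0.2046], [0.5794, 0.1868], [0.5667, 0.1899], [0.571, 0.2079]] case mm [[42.9, -51.8], [42.9, -70.1], [29.8, -70.1], [29.8, -51.6]]
seat L world [[0.5099, 0.2192], [0.5051, 0.199], [0.4926, 0.202], [0.4975, 0.2224]] case mm [[-32.2, -54.8], [-32.2, -75.6], [-45.0, -75.6], [-45.0, -54.6]]
```

```bash
python3 -c "
from h import *
plan([.535,-.10,.2],-92.2)
"
```

```text
t 6.28 pos [0.5199 0.1998 0.2498] yaw -103.54 shift [ 0.0497  0.2879 -0.0849] dist 0.304 turn -11.34 F [-0.1  0.3  0.1] w 0.0423 q [ 21.  14. 102.   0.  64. 124.]
```

Emit:
{"name": "servo_tool", "arguments": {"targets": [[[0.0,0.055,-0.016],-2.2],[[0.0,0.112,-0.033],-4.5],[[0.02,0.169,-0.05],-6.8],[[0.035,0.226,-0.067],-9],[[0.05,0.284,-0.084],-11.3]]}}

```text
clock: 6.9
position: [0.5362, -0.097, 0.1989]
tool_rot: [[-0.0, -0.036, -0.999], [0.001, -0.999, 0.036], [-1.0, -0.0, 0.0]]
wrist_force: [0.4, 1.1, 0.5]
gripper_width: 0.0427
```

Emit:
{"name": "servo_tool", "arguments": {"targets": [[[0,0,0],0],[[0,0,0],0]]}}

```text
clock: 7.15
position: [0.5358, -0.0954, 0.1995]
tool_rot: [[-0.001, -0.039, -0.999], [0.001, -0.999, 0.039], [-1.0, -0.001, 0.001]]
wrist_force: [0.6, 0.1, 0.3]
gripper_width: 0.0424
```

```bash
python3 -c "
from h import *
s=sense();im=read_camera('wrist');save('w5',im)
np.save('pics/w5.npy',im);np.save('pics/w5s.npy',s,allow_pickle=True)
plan([.535,-.10,.2],-92.2)
"
```

```text
t 7.2 pos [ 0.5358 -0.0948  0.1999] yaw -92.15 shift [-0.0001  0.0052  0.0006] dist 0.005 turn 0.05 F [-0.3  0.5  0.6] w 0.0427 q [-10.  16. 106.   0.  57.  82.]
```

View pics/w5.png

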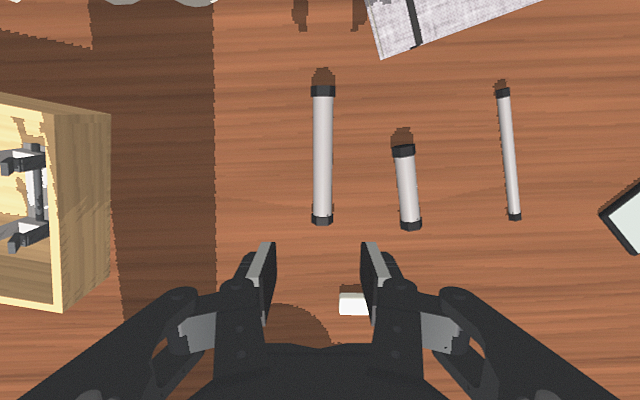

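```bash
python3 - <<'E'
from h import *
s=np.load('pics/w5s.npy',allow_pickle=True).item(); C=cam('wrist',s)
im=np.load('pics/w5.npy').astype(int); g=im[60:240,290:360]
m=((g.max(2)-g.min(2)<30)&(g.min(2)>110)).astype(np.uint8)
n,l,st,ce=cv2.connectedComponentsWithStats(m); k=1+np.argmax(st[1:,4]); print(st[k],ce[k]+[290,60])
ys=np.arange(100,212); L=[];
for y in ys:
    xs=np.where(l[y-60]==k)[0]+290; L.append([(xs.min()+xs.max())/2,xs.max()-xs.min()+1])
L=np.array(L); pf=np.polyfit(ys,L[:,0],1); print(pf,L[::20])
t,b=st[k][1]+60-.5,st[k][1]+st[k][3]+60-.5
A=np.array([[np.polyval(pf,t),t],[np.polyval(pf,b),b]])
for z in(.0105,.02):
    P=cast(C,A,z);print(z,P,P.mean(0),np.linalg.norm(P[0]-P[1]),np.degrees(np.arctan2(*(P[0]-P[1])[[1,0]])))
E
```

```text
[  23   36   20  121 2290] [322.06768559 154.63449782]
[-1.00796118e-02  3.23620951e+02] [[322.5  20. ]
 [322.5  20. ]
 [322.   19. ]
 [322.   19. ]
 [322.   19. ]
 [321.5  18. ]]
0.0105 [[ 0.62248944 -0.10336771  0.0105    ]
 [ 0.49829686 -0.09791185  0.0105    ]] [ 0.56039315 -0.10063978  0.0105    ] 0.12431236310917915 -2.5154237745037835
0.02 [[ 0.62202873 -0.10321436  0.02      ]
 [ 0.50162103 -0.09792477  0.02      ]] [ 0.56182488 -0.10056956  0.02      ] 0.1205238334435262 -2.5154237745037897
```

```bash
python3 -c "
from h import *
plan([.562,-.101,.022],-92.5)
"
```

```text
t 7.2 pos [ 0.5358 -0.0948  0.1999] yaw -92.15 shift [ 0.1778  0.0053 -0.0265] dist 0.18 turn 0.35 F [-0.3  0.5  0.6] w 0.0427 q [-10.  16. 106.   0.  57.  82.]
```

Emit:
{"name": "servo_tool", "arguments": {"targets": [[[0.03,0.005,-0.02],0.3],[[0.08,0.005,-0.027],0.3],[[0.12,0.005,-0.027],0.3],[[0.125,0.005,-0.027],0.3],[[0.125,0.005,-0.027],0.3]]}}

```text
clock: 7.82
position: [0.5628, -0.1012, 0.0761]
tool_rot: [[0.001, -0.042, -0.999], [-0.0, -0.999, 0.042], [-1.0, -0.0, -0.001]]
wrist_force: [0.7, 0.8, 0.5]
gripper_width: 0.0427
```

```bash
python3 -c "
from h import *
s=sense();im=read_camera('wrist');save('w6',im)
plan([.562,-.101,.022],-92.5)
"
```

```text
t 7.88 pos [ 0.5633 -0.1016  0.0769] yaw -92.43 shift [ 0.0548 -0.0005  0.0015] dist 0.055 turn 0.07 F [-0.4 -0.1  0.8] w 0.0428 q [-10.  28. 108.   0.  44.  82.]
```

View pics/w6.png

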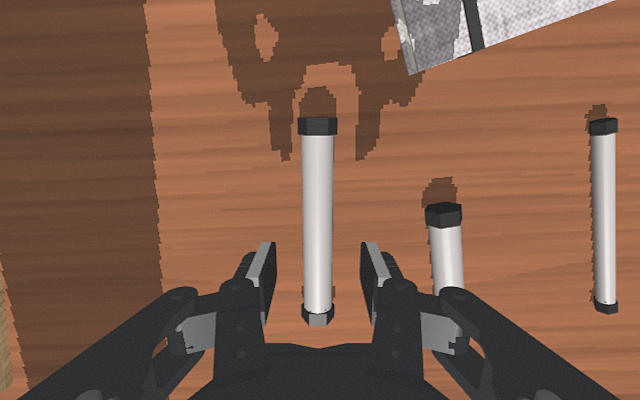

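Emit:
{"name": "servo_tool", "arguments": {"targets": [[[0.025,0,0.001],0],[[0.045,0,0.001],0],[[0.054,0,0.001],0],[[0.0545,0,0.001],0]]}}

```text
clock: 8.38
position: [0.5616, -0.1021, 0.0216]
tool_rot: [[0.001, -0.043, -0.999], [-0.0, -0.999, 0.043], [-1.0, 0.0, -0.001]]
wrist_force: [-0.2, -0.3, 0.2]
gripper_width: 0.0431
```

Emit:
{"name": "servo_tool", "arguments": {"targets": [[[0.0,0,0],0],[[0,0,0],0],[[0,0,0],0]], "jaw": 0}}

```text
clock: 8.75
position: [0.5619, -0.1023, 0.022]
tool_rot: [[0.002, -0.043, -0.999], [-0.0, -0.999, 0.043], [-1.0, 0.0, -0.002]]
wrist_force: [-0.6, 1.0, 5.8]
gripper_width: 0.0177
```

```bash
python3 -c "
from h import *
plan([.562,-.101,.022],-92.5)
"
```

```text
t 8.75 pos [ 0.5619 -0.1023  0.022 ] yaw -92.49 shift [-0.     -0.0013 -0.0001] dist 0.001 turn 0.01 F [-0.6  1.   5.8] w 0.0177 q [-10.  33. 109.   0.  38.  82.]
```

Emit:
{"name": "servo_tool", "arguments": {"targets": [[[-0.015,0,0],0],[[-0.05,0,0],0],[[-0.09,0,0],0],[[-0.13,0,0],0],[[-0.148,0,0],0]]}}

```text
clock: 9.38
position: [0.5622, -0.1023, 0.1721]
tool_rot: [[0.004, -0.043, -0.999], [-0.001, -0.999, 0.043], [-1.0, 0.001, -0.004]]
wrist_force: [-0.6, -0.4, -1.0]
gripper_width: 0.0176
```

```bash
python3 -c "
from h import *
s=sense();im=read_camera('wrist');save('w7',im);np.save('pics/w7.npy',im);np.save('pics/w7s.npy',s,allow_pickle=True)
im=read_camera('side');save('s7',im)
plan([.5385,.2022,.17],-103.5)
"
```

```text
t 9.47 pos [ 0.5622 -0.1024  0.1711] yaw -92.49 shift [ 0.0008 -0.3032  0.0369] dist 0.305 turn 11.01 F [-0.6 -0.1 -1.1] w 0.0176 q [-10.  20. 105.  -0.  55.  82.]
```

View pics/w7.png

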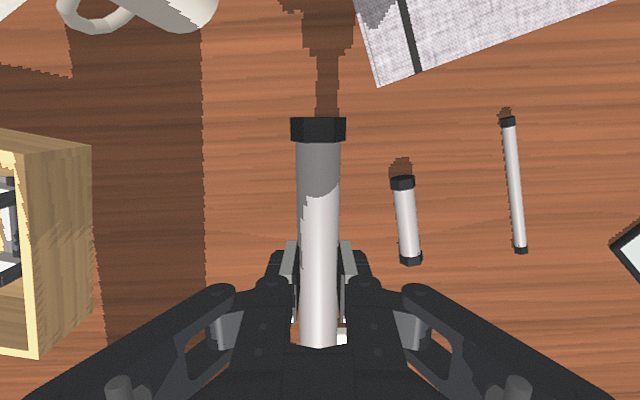

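```bash
python3 - <<'E'
from h import *
s=np.load('pics/w7s.npy',allow_pickle=True).item()
f,cx,cy,E=cam('wrist',s); H=get_calibration('wrist')['hand_eye']
for x in (.009,.0115,.014):
  print(proj((f,cx,cy,H),[[x-.0105,0,-.07],[x-.0102,0,-.06]]).round(1))
E
```

```text
[[317.6 116.4]
 [317.6 142.6]]
[[317.6 116.3]
 [317.6 142. ]]
[[317.6 116.2]
 [317.6 141.5]]
```

Emit:
{"name": "servo_tool", "arguments": {"targets": [[[0,-0.055,0.007],2.2],[[0,-0.115,0.014],4.4],[[0,-0.175,0.021],6.6],[[0,-0.235,0.029],8.8],[[0,-0.29,0.036],11]]}}

```text
clock: 10.1
position: [0.5364, 0.1909, 0.1671]
tool_rot: [[-0.002, -0.234, -0.972], [-0.001, -0.972, 0.234], [-1.0, 0.001, 0.002]]
wrist_force: [1.4, 1.1, -1.1]
gripper_width: 0.0178
```

Emit:
{"name": "servo_tool", "arguments": {"targets": [[[0,-0.013,0],0],[[0,-0.013,0],0],[[0,-0.013,0],0]]}}

```text
clock: 10.48
position: [0.5405, 0.2003, 0.1681]
tool_rot: [[-0.001, -0.234, -0.972], [-0.001, -0.972, 0.234], [-1.0, 0.001, 0.001]]
wrist_force: [-0.4, 0.5, -0.2]
gripper_width: 0.0177
```

```bash
python3 -c "
from h import *
plan([.5385,.2022,.17],-103.5)
"
```

```text
t 10.47 pos [0.5405 0.2003 0.1681] yaw -103.53 shift [-0.0019 -0.0014  0.0024] dist 0.003 turn -0.03 F [-0.4  0.5 -0.2] w 0.0177 q [ 20.  21. 104.  -0.  55. 124.]
```

Emit:
{"name": "servo_tool", "arguments": {"targets": [[[0.02,-0.001,0.002],0],[[0.05,-0.001,0.002],0],[[0.065,-0.001,0.002],0],[[0.07,-0.001,0.002],0],[[0.07,-0.001,0.002],0]]}}

```text
clock: 11.1
position: [0.5393, 0.2029, 0.099]
tool_rot: [[0.0, -0.234, -0.972], [0.0, -0.972, 0.234], [-1.0, -0.0, -0.0]]
wrist_force: [0.1, -0.2, 0.5]
gripper_width: 0.0177
```

```bash
python3 -c "
from h import *
s=sense();im=read_camera('wrist');save('w8',im);np.save('pics/w8.npy',im);np.save('pics/w8s.npy',s,allow_pickle=True)
plan([.5385,.2022,.17],-103.5)
"
```

```text
t 11.15 pos [0.5396 0.2031 0.0994] yaw -103.51 shift [-0.0706  0.0011  0.0008] dist 0.071 turn -0.01 F [ 0.1  1.  -0.4] w 0.0178 q [ 20.  27. 106.  -0.  47. 124.]
```

View pics/w8.png

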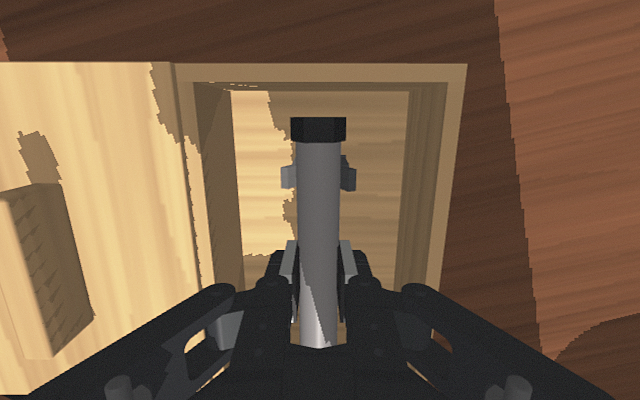

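```bash
python3 - <<'E'
from h import *
s=np.load('pics/w8s.npy',allow_pickle=True).item(); C=cam('wrist',s)
im=np.load('pics/w8.npy'); save('w8z',cv2.resize(im[100:220,240:400],None,fx=5,fy=5,interpolation=cv2.INTER_CUBIC))
for uv,z in (((281,178),.057),((356,178),.064)):
    P=cast(C,[uv],z)[0]; print((s['tool_rot'].T@(P-s['position'])).round(4))
P=cast(C,[(187,62),(466,63)],.07)
for p in P: print((s['tool_rot'].T@(p-s['position'])).round(4))
E
```

```text
[ 0.042  -0.0203 -0.0366]
[ 0.035   0.0203 -0.0381]
[ 0.029  -0.0601 -0.0936]
[ 0.029   0.0682 -0.0934]
```

View pics/w8z.png

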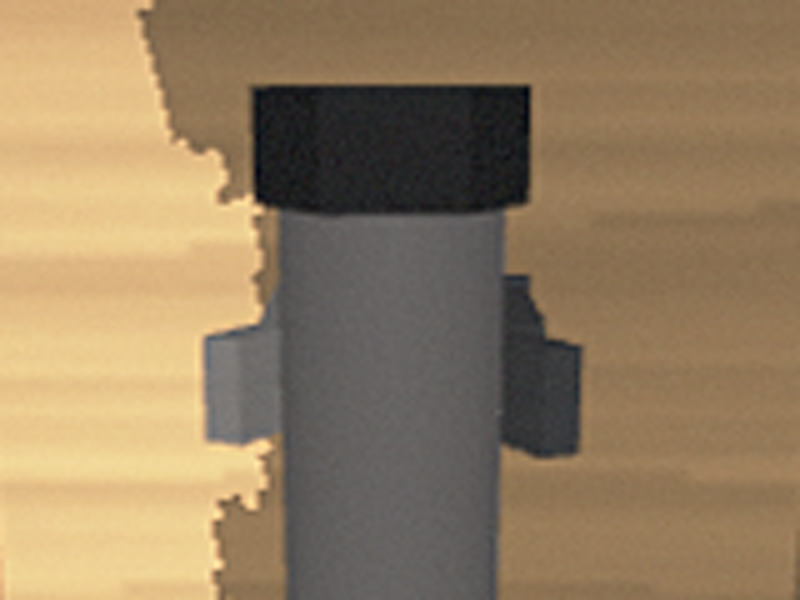

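Emit:
{"name": "servo_tool", "arguments": {"targets": [[[0.008,0,0],0],[[0.016,0,0],0],[[0.022,0,0],0]]}}

```text
clock: 11.52
position: [0.5388, 0.2032, 0.0762]
tool_rot: [[-0.0, -0.233, -0.972], [-0.0, -0.972, 0.233], [-1.0, 0.0, 0.0]]
wrist_force: [0.0, -0.3, -1.3]
gripper_width: 0.0175
```

Emit:
{"name": "servo_tool", "arguments": {"targets": [[[0.004,0,0],0],[[0.008,0,0],0]]}}

```text
clock: 11.78
position: [0.539, 0.2032, 0.0685]
tool_rot: [[-0.0, -0.233, -0.972], [-0.0, -0.972, 0.233], [-1.0, 0.0, 0.0]]
wrist_force: [-0.3, 0.3, -0.4]
gripper_width: 0.0177
```

Emit:
{"name": "servo_tool", "arguments": {"targets": [[[0.004,0,0],0],[[0.008,0,0],0]]}}

```text
clock: 12.02
position: [0.5401, 0.204, 0.0616]
tool_rot: [[0.002, -0.233, -0.972], [0.001, -0.972, 0.233], [-1.0, -0.002, -0.002]]
wrist_force: [-2.0, -4.2, 18.9]
gripper_width: 0.0177
```

Emit:
{"name": "servo_tool", "arguments": {"targets": [[[0.002,0.0005,0],0],[[0.004,0.0005,0],0]]}}

```text
clock: 12.28
position: [0.54, 0.2029, 0.0579]
tool_rot: [[0.002, -0.233, -0.972], [0.0, -0.972, 0.233], [-1.0, -0.001, -0.002]]
wrist_force: [-1.2, -3.3, 10.1]
gripper_width: 0.0178
```

Emit:
{"name": "servo_tool", "arguments": {"targets": [[[0.002,0,0],0],[[0.004,0,0],0]]}}

```text
clock: 12.52
position: [0.5399, 0.2028, 0.0536]
tool_rot: [[0.002, -0.233, -0.972], [0.0, -0.972, 0.233], [-1.0, -0.001, -0.002]]
wrist_force: [0.4, -0.6, 6.5]
gripper_width: 0.0176
```

Emit:
{"name": "servo_tool", "arguments": {"targets": [[[0.002,0,0],0],[[0.004,0,0],0]]}}

```text
clock: 12.78
position: [0.5397, 0.2028, 0.0492]
tool_rot: [[0.002, -0.233, -0.972], [0.0, -0.972, 0.233], [-1.0, -0.001, -0.001]]
wrist_force: [1.0, -0.7, 2.7]
gripper_width: 0.0175
```

Emit:
{"name": "servo_tool", "arguments": {"targets": [[[0.002,0,0],0],[[0.003,0,0],0],[[0.003,0,0],0]]}}

```text
clock: 13.15
position: [0.5385, 0.2027, 0.0455]
tool_rot: [[-0.001, -0.233, -0.972], [-0.0, -0.972, 0.233], [-1.0, 0.0, 0.001]]
wrist_force: [0.6, -0.1, 0.1]
gripper_width: 0.0177
```

Emit:
{"name": "servo_tool", "arguments": {"targets": [[[0.001,0,0],0],[[0.002,0,0],0],[[0.002,0,0],0]]}}

```text
clock: 13.52
position: [0.5386, 0.2027, 0.0452]
tool_rot: [[-0.001, -0.233, -0.972], [-0.0, -0.972, 0.233], [-1.0, 0.0, 0.001]]
wrist_force: [-7.2, -1.5, 20.0]
gripper_width: 0.0174
```

Emit:
{"name": "servo_tool", "arguments": {"targets": [[[0.001,0,0],0],[[0.002,0,0],0],[[0.002,0,0],0]]}}

```text
clock: 13.9
position: [0.5387, 0.2028, 0.0449]
tool_rot: [[-0.0, -0.233, -0.972], [-0.0, -0.972, 0.233], [-1.0, 0.0, 0.0]]
wrist_force: [-14.1, -4.1, 42.5]
gripper_width: 0.0181
```

Emit:
{"name": "servo_tool", "arguments": {"targets": [[[-0.002,0,0],0],[[-0.0035,0,0],0],[[-0.0035,0,0],0]]}}

```text
clock: 14.28
position: [0.539, 0.2028, 0.0454]
tool_rot: [[0.0, -0.233, -0.972], [0.0, -0.972, 0.233], [-1.0, -0.0, -0.0]]
wrist_force: [-1.0, -0.4, 7.1]
gripper_width: 0.0177
```

Emit:
{"name": "servo_tool", "arguments": {"targets": [[[0,0,0],0],[[0,0,0],0],[[0,0,0],0]], "jaw": 0.5}}

```text
clock: 14.65
position: [0.5388, 0.2027, 0.045]
tool_rot: [[-0.0, -0.233, -0.972], [-0.0, -0.972, 0.233], [-1.0, 0.0, 0.0]]
wrist_force: [0.4, 0.7, 1.4]
gripper_width: 0.0426
```

Emit:
{"name": "servo_tool", "arguments": {"targets": [[[-0.02,0,0],0],[[-0.06,0,0],0],[[-0.1,0,0],0],[[-0.15,0,0],0],[[-0.19,0,0.01],0]]}}

```text
clock: 15.28
position: [0.5297, 0.2051, 0.2373]
tool_rot: [[0.001, -0.234, -0.972], [0.0, -0.972, 0.234], [-1.0, -0.001, -0.001]]
wrist_force: [0.4, -0.5, -0.3]
gripper_width: 0.0425
```

```bash
python3 -c "
from h import *
s=sense();im=read_camera('wrist');save('w9',im);np.save('pics/w9.npy',im);np.save('pics/w9s.npy',s,allow_pickle=True)
save('w9z',cv2.resize(im[40:280,160:480],None,fx=2.5,fy=2.5,interpolation=cv2.INTER_CUBIC))
plan([.5385,.2022,.17],-103.5)
"
```

```text
t 15.32 pos [0.5304 0.2061 0.2421] yaw -103.5 shift [ 0.0722  0.0022 -0.0084] dist 0.073 turn -0.0 F [0.9 0.4 4.5] w 0.0429 q [ 21.  16. 101.   0.  63. 125.]
```

View pics/w9z.png

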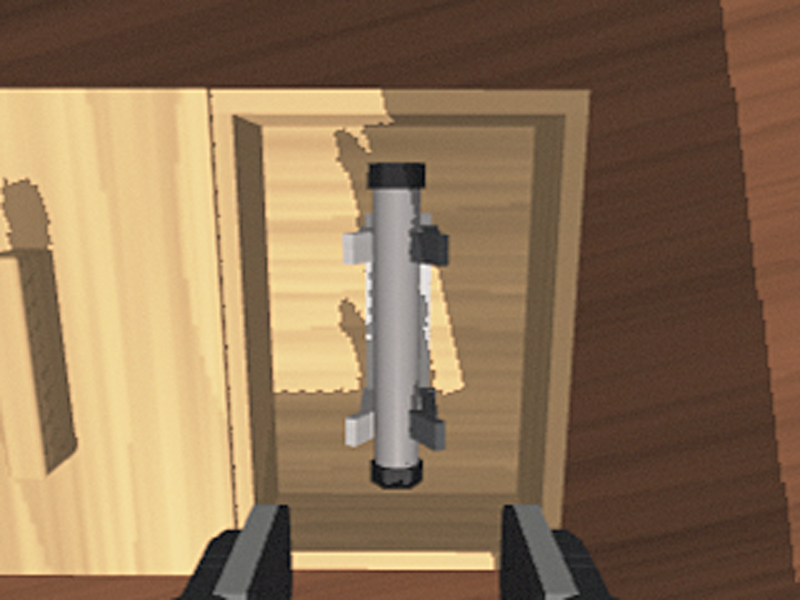

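```bash
python3 - <<'E'
from h import *
s=np.load('pics/w9s.npy',allow_pickle=True).item(); C=cam('wrist',s)
c0=np.array([.554,.265]);a=np.radians(-13.5);R=np.array([[np.cos(a),-np.sin(a)],[np.sin(a),np.cos(a)]])
def f(n,pts,z):
    P=cast(C,np.array(pts,float)/2.5+[160,40]-.3,z)[:,:2]; L=(P-c0)@R
    print(n,'case mm',(L*1000).round(1).tolist(), (np.linalg.norm(L[0]-L[1])*1000).round(1))
f('barrel',[(396,189),(396,463)],.044)
f('barrel if +10',[(396,189),(396,463)],.054)
f('far edges',[(373,200),(419,200)],.034)
f('near edges',[(373,456),(418,456)],.034)
f('cheek top',[(344,236),(344,264)],.057)
f('jaw top',[(449,228),(449,264)],.064)
f('jaw top L',[(444,420),(444,446)],.064)
f('outer',[(590,90),(560,570)],.07)
f('inner',[(566,115),(547,553)],.07)
E
```

```text
barrel case mm [[59.3, -64.1], [-57.8, -64.3]] 117.1
barrel if +10 case mm [[59.3, -64.1], [-54.0, -64.3]] 113.4
far edges case mm [[54.8, -54.6], [54.8, -73.7]] 19.1
near edges case mm [[-58.2, -53.8], [-58.2, -74.3]] 20.6
cheek top case mm [[41.7, -43.8], [30.8, -43.6]] 10.8
jaw top case mm [[45.2, -84.3], [31.6, -84.6]] 13.6
jaw top L case mm [[-31.5, -83.9], [-42.8, -84.1]] 11.3
outer case mm [[93.4, -133.0], [-96.4, -134.1]] 189.8
inner case mm [[85.1, -125.0], [-88.5, -128.1]] 173.5
```

```bash
python3 -c "
from h import *
plan([.5704,.3325,.16],-103.5)
"
```

```text
t 15.32 pos [0.5304 0.2061 0.2421] yaw -103.5 shift [ 0.0827 -0.1319 -0.0089] dist 0.156 turn -0.0 F [0.9 0.4 4.5] w 0.0429 q [ 21.  16. 101.   0.  63. 125.]
```

Emit:
{"name": "servo_tool", "arguments": {"targets": [[[0.0,-0.05,-0.003],0],[[0.02,-0.1,-0.006],0],[[0.06,-0.132,-0.009],0],[[0.082,-0.132,-0.009],0],[[0.082,-0.132,-0.009],0]]}}

```text
clock: 15.95
position: [0.5673, 0.3309, 0.1508]
tool_rot: [[-0.004, -0.233, -0.973], [-0.002, -0.973, 0.233], [-1.0, 0.003, 0.003]]
wrist_force: [-0.4, 0.1, -0.2]
gripper_width: 0.0428
```

```bash
python3 -c "
from h import *
s=sense();im=read_camera('wrist');save('w10',im)
plan([.5704,.3325,.1],-103.5)
"
```

```text
t 16.0 pos [0.5682 0.331  0.1525] yaw -103.48 shift [ 0.0525 -0.002  -0.0018] dist 0.053 turn 0.02 F [-0.4 -0.6  0. ] w 0.0424 q [ 30.  29.  94.  -0.  57. 134.]
```

View pics/w10.png

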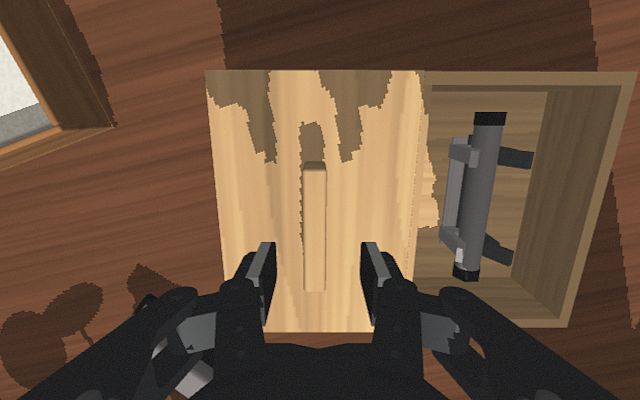

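Handle is centred at column 314 between the fingers (centre ≈318); the marker lies level in the clip with both jaw arms over it. Descending and pinching the handle.

Emit:
{"name": "servo_tool", "arguments": {"targets": [[[0.02,-0.002,-0.001],0],[[0.04,-0.002,-0.001],0],[[0.05,-0.002,-0.001],0],[[0.05,-0.002,-0.001],0]]}}

```text
clock: 16.5
position: [0.5696, 0.3326, 0.1021]
tool_rot: [[-0.002, -0.233, -0.972], [-0.001, -0.972, 0.233], [-1.0, 0.001, 0.001]]
wrist_force: [-0.4, 0.1, -0.6]
gripper_width: 0.0431
```

Emit:
{"name": "servo_tool", "arguments": {"targets": [[[0.0,0.0,0],0],[[0.0,0.0,0],0],[[0.0,0.0,0],0]], "jaw": 0}}

```text
clock: 16.88
position: [0.5704, 0.3324, 0.1042]
tool_rot: [[0.0, -0.233, -0.972], [-0.001, -0.972, 0.233], [-1.0, 0.001, -0.001]]
wrist_force: [-1.5, -4.8, 5.2]
gripper_width: 0.0128
```

```bash
python3 -c "
from h import *
plan([.5391,.2022,.1],-103.5)
"
```

```text
t 16.88 pos [0.5704 0.3324 0.1042] yaw -103.48 shift [0.0042 0.1339 0.    ] dist 0.134 turn 0.02 F [-1.5 -4.8  5.2] w 0.0128 q [ 30.  32.  95.  -0.  53. 134.]
```

Emit:
{"name": "servo_tool", "arguments": {"targets": [[[0,0.015,0],0],[[0,0.04,0],0],[[0,0.07,0],0],[[0,0.095,0],0],[[0,0.11,0],0]]}}

```text
clock: 17.5
position: [0.5444, 0.2248, 0.1041]
tool_rot: [[0.001, -0.234, -0.972], [0.001, -0.972, 0.234], [-1.0, -0.001, -0.001]]
wrist_force: [-2.4, 2.0, 6.0]
gripper_width: 0.0126
```

Emit:
{"name": "servo_tool", "arguments": {"targets": [[[0,0.01,0],0],[[0,0.017,0],0],[[0,0.021,0],0],[[0,0.022,0],0]]}}

```text
clock: 18.0
position: [0.5394, 0.2042, 0.1041]
tool_rot: [[0.001, -0.234, -0.972], [0.001, -0.972, 0.234], [-1.0, -0.001, -0.001]]
wrist_force: [-2.1, 1.5, 8.2]
gripper_width: 0.0124
```

```bash
python3 -c "
from h import *
plan([.5391,.2022,.1],-103.5)
"
```

```text
t 18.0 pos [0.5394 0.2042 0.1041] yaw -103.52 shift [ 0.0041  0.002  -0.0001] dist 0.005 turn -0.02 F [-2.1  1.5  8.2] w 0.0124 q [ 21.  26. 106.   0.  48. 124.]
```

Push on in 2 mm steps until the end stop is felt.

Emit:
{"name": "servo_tool", "arguments": {"targets": [[[0,0.001,0],0],[[0,0.002,0],0],[[0,0.002,0],0]]}}

```text
clock: 18.38
position: [0.539, 0.2024, 0.1041]
tool_rot: [[0.001, -0.234, -0.972], [0.001, -0.972, 0.234], [-1.0, -0.001, -0.001]]
wrist_force: [-1.6, 2.1, 8.2]
gripper_width: 0.0131
```

Emit:
{"name": "servo_tool", "arguments": {"targets": [[[0,0.001,0],0],[[0,0.002,0],0],[[0,0.002,0],0]]}}

```text
clock: 18.75
position: [0.5389, 0.2019, 0.1041]
tool_rot: [[0.002, -0.234, -0.972], [0.003, -0.972, 0.234], [-1.0, -0.003, -0.001]]
wrist_force: [-0.9, 10.1, 4.4]
gripper_width: 0.013
```

Emit:
{"name": "servo_tool", "arguments": {"targets": [[[0,-0.001,0],0],[[0,-0.001,0],0]]}}

```text
clock: 19.0
position: [0.5389, 0.202, 0.1041]
tool_rot: [[0.001, -0.234, -0.972], [0.001, -0.972, 0.234], [-1.0, -0.002, -0.001]]
wrist_force: [-2.0, 4.1, 6.9]
gripper_width: 0.0125
```

Emit:
{"name": "servo_tool", "arguments": {"targets": [[[0,0,0],0],[[0,0,0],0],[[0,0,0],0]], "jaw": 0.5}}

```text
clock: 19.38
position: [0.5385, 0.2014, 0.1031]
tool_rot: [[-0.0, -0.233, -0.972], [-0.0, -0.972, 0.233], [-1.0, 0.0, 0.0]]
wrist_force: [0.1, 0.1, 1.1]
gripper_width: 0.043
```

Emit:
{"name": "servo_tool", "arguments": {"targets": [[[-0.02,0,0],0],[[-0.06,0,0],0],[[-0.1,0,0],0],[[-0.14,0,0],0],[[-0.14,0,0],0]]}}

```text
clock: 20.0
position: [0.5404, 0.2023, 0.2466]
tool_rot: [[0.006, -0.233, -0.972], [0.002, -0.972, 0.233], [-1.0, -0.003, -0.005]]
wrist_force: [0.0, -0.1, -0.2]
gripper_width: 0.0425
```

Emit:
{"name": "servo_tool", "arguments": {"targets": [[[0,0,0],0],[[0,0,0],0]]}}

```text
clock: 20.25
position: [0.538, 0.2014, 0.2419]
tool_rot: [[-0.002, -0.233, -0.972], [-0.001, -0.972, 0.233], [-1.0, 0.001, 0.002]]
wrist_force: [0.6, 0.6, -0.2]
gripper_width: 0.0428
```

```bash
python3 -c "
from h import *
s=sense();im=read_camera('wrist');save('w11',im);np.save('pics/w11.npy',im);np.save('pics/w11s.npy',s,allow_pickle=True)
save('top11',read_camera('top'))
plan([.5391,.2022,.1],-103.5)
"
```

```text
t 20.35 pos [0.5382 0.2015 0.2421] yaw -103.49 shift [ 0.1421 -0.001  -0.001 ] dist 0.142 turn 0.01 F [-0.2  0.7  0.6] w 0.0425 q [ 20.  16. 100.  -0.  64. 124.]
```

View pics/w11.png

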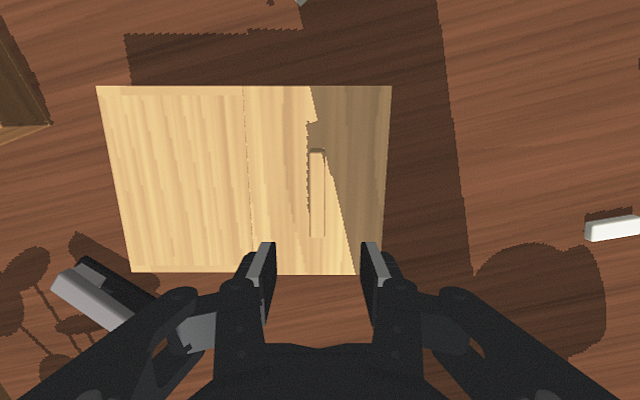

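View pics/top11.png

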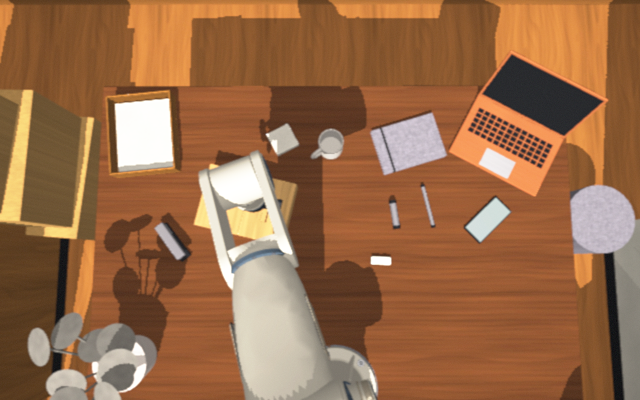

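```bash
python3 - <<'E'
from h import *
s=np.load('pics/w11s.npy',allow_pickle=True).item(); C=cam('wrist',s)
P=cast(C,[(309.5,150),(325,150),(324,237),(310,237)],.106).mean(0);print(P)
print(job_done())
E
```

```text
[0.53888376 0.20149706 0.106     ]
the job is handed in; nothing more can be done
None
```

I finished all the steps and handed the job in at about 20 s of the 67 s allowed. No verdict was reported, so the result rests on the checks below.

- **Lid open:** I pinched the handle and slid the lid until it hit the end stop, at about 14 N.
- **Marker:** I gripped it at its middle, lifted it more than 60 mm and aligned it over the clip. I then pressed it down past the jaw, which took about 19 N. It stopped on the seats, where the force rose to 42 N at the wrist. The tool was then at 45 mm, which puts the marker's axis at about 34 mm.
- **After letting go:** The picture showed the marker level in the forks with both jaw arms back in their closed position. It was within about 1 mm of the seat sideways and about 2 mm along.
- **Lid shut:** I slid the lid back 134 mm to its other stop, which showed about 10 N. A picture then put the handle at (0.539, 0.2015), within 1 mm of where it should be when shut. The fingers were open and clear of everything.
- **Other things on the desk:** In the last top picture they look to be where they started.

**Check that disagreed:** in the picture taken just after release, the marker's barrel measured 117 mm instead of 120 mm. The arm was still settling when I took it. If the marker had been sitting too high it would have measured even shorter (113 mm at 10 mm up), so I took it as home. I did not see the marker again after the lid closed over it.

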